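# Tilt test of a sealed weight cassette

### The arm

A 6-joint arm with a two-finger parallel gripper is mounted at the origin on the work surface; the furniture and walls round the work are solid. World frame = base frame: x ahead of the robot, y to its left, z up, the work surface at z = 0. Lengths are in mm, angles in rad, forces in N, time in s.
With the tool pointing down it reaches from about 275 to 750 mm from the base axis. Payload 10.2 kg.
Tool frame: the origin (TCP) lies midway between the tips of the shut fingers; the grasp point (between the pads) lies 19 mm behind it (ctrl.hold_point_z is the distance from the TCP to the grasp point, in mm); z points along the fingers, y is the direction in which the jaws open and shut (so a half turn about z gives the same grasp; the last joint's range is limited). The gripper opens to 85 mm and grips with 20 to 120 N. Pads are 22 mm wide; open, the fingers measure 114 mm over their backs; the gripper's body (76 mm by 85 mm) begins 54 mm behind the grasp point. The pads swing forward as they close: fully open they stand 13 mm farther back than shut.
Start: joints at [-1.375, 0.313, 1.498, -0, 1.331, -0.223], TCP at [213.487, -479.64, 231.294] pointing down, gripper open.
Joint ranges: [-2.94, 2.94], [-0.97, 2.17], [0.19, 2.56], [-1.23, 4.37], [0.02, 3.11], [-2.88, 2.88]. Speed limits (rad/s): [2.39, 2.39, 3.01, 3.14, 3.14, 3.14].

### API

Orientations are given as a unit quaternion [w, x, y, z].
In Python, from rig import ctrl, capture, get_calibration, ticket, search_frame, outline_of gives the robot as it stands. The module is installed in compiled form; this text tells all that it offers.
- The arm moves only by the tool servo_tool, never from a script. Its argument "motion" is a list of rows, each an object with "dr": the turn, a rotation vector about the tool's x, y, z in units of 10 degrees (1.0 is 10 degrees), a list of three; "delta_pos": the shift along the tool's x, y, z in units of 50 mm (1.0 is 50 mm), a list of three; "hand": the opening, from 0 (shut) to 1 (fully open). In form: [{"dr": [ax, ay, az], "delta_pos": [x, y, z], "hand": hand}, ...]. A call has 1 to 20 rows; each row shifts and turns the pose as measured when the row begins, along the tool's axes as they then stand; what a row does not reach is not made up. A row lasts 1/8 s, in which the tool goes at most 62.5 mm and 10.7 degrees, less where a joint would pass 70% of its speed; a pose out of reach is approached as far as the arm can. A call is refused whole if a number of a shift passes 1 or a number of a turn 1, either way. A call with a gripper value outside its range is refused whole. The fingers move at their own pace and stop on an object; "squeeze" is the grip in N (left out, the last holds). Time passes only in rows, so rows that do not move let the fingers close. It gives the time, the measured TCP pose, the force and the opening at its end, in the units of the state.
- ctrl.sense(): the state, without advancing time (a new reading comes with each control period).
- capture(name): name is "side" or "top"; returns (picture, depth): 400x640x3 uint8, red, green, blue; 400x640 float32, mm along the optical axis (not along the pixel's ray), 0 where there is no reading.
- get_calibration(name): a dict with "camera_matrix" (3x3 intrinsics, pixels), "distortion" ([k1, k2, p1, p2, k3] as OpenCV has them; the pictures are not rectified), "T" (4x4, takes a point from camera to world coordinates). Camera axes: x right, y down, z forward; pixel columns grow to the right and rows downward; lengths in mm; the calibration is good to about 2 mm. A picture is of the moment at which its call begins. get_calibration takes no time and is no camera call.
- ticket.finish_job(): hands the job in, once; it reports no verdict.
Trained networks look in the newest picture that a camera, given by its name, has taken for a name from the list of things; names that differ only in an ending like _2 or _b are one class to them, and where a whole thing is asked for, a point or a joint stands for the part that bears it (a point fixed in the world has none). Each returns a list of dicts, best first, with "score" (0 to 1); they miss things now and then, are a little off and sometimes report something else, mostly with a low value. They report only what shows in the picture. A call takes as long as a camera call. They do not tell look-alikes from the thing itself.
- search_frame(camera, label): "bbox" ([left, top, right, bottom] in pixels, round what is visible of it).
- outline_of(camera, label): "pixels" (400x640 bool, what is visible of it) and "bbox" ([left, top, right, bottom] in pixels, round what is visible of it).
The state is a dict: "time_s": time; "joints": joint angles; "dq": joint speeds; "tau": joint torques, N m; "eef_pos": TCP position; "ee_rot": TCP orientation; "force": force on the tool from outside, world axes, zero at the start; "wrist_torque": the same for the moment, N m; "grip_width": opening from 0.0 (shut) to 1.0 (fully open).
Only numpy, scipy, OpenCV 4.12 (cv2) and the standard library are available. Lean on these libraries where they do the work, as an engineer would, in place of code of your own. Each camera call takes 0.05 s, during which the arm holds its last target.

### The job

The grey cassette holds a steel weight that should be clipped tight inside. Lift the cassette off the bench by its sides, tilt it end-down by about 30 degrees for a second, and find out whether the weight shifts. If it slid to an end, lay the cassette in the round brass pan for rejects; if it stayed in the middle, lay it in the shallow rectangular metal tray; either way flat, window up, near the middle.

Things in the scene. Friction and masses are not known exactly. Their poses are not given: they have to be found in the camera images.
- cassette_mid (a point): Centre, half-way up (15.5 mm), of the closed mid-grey plastic cassette: flat lid, a screw in each corner, clear window strip (80 x 14 mm) along the lid. 104 mm long (x), 46 wide (y), 31 high, about 0.35 kg in all; z up out of the window. Grasp it across its width at mid-length. Whether the weight inside is clipped cannot be seen from outside.
- weight_mid (a point): Centre of the blackened steel block (30 mm along the cassette, 22 wide, 18.5 high, 0.15 kg) inside, seen through the window. Starts in the cassette's middle, clipped or loose. Clipped it moves at most 3 mm; loose it slides, once tilted over about 17 degrees lengthways, 29 mm to the low end, and stays there when the cassette is brought level gently.
- pan_floor (a point): Centre of the inside floor of the round brass pan for rejects: fixed, outside diameter 213 mm, clear inside diameter 170 mm, wall 58 mm high, floor 2 mm above the bench. It and the tray stand left and right of the cassette, either way round.
- tray_floor (a point): Centre of the inside floor of the shallow rectangular aluminium tray for sound cassettes: fixed, 200 mm long (x) by 145 mm wide (y), inside 192 by 137 mm, rim 17 mm high, floor 4 mm above the bench.
Not all that is in view belongs to the job. Leave any orange look-alike of the part that bears cassette_mid alone.

How it is judged:
By the outcome, as a careful person would: the job done as asked, in the order asked, and still so for the second after the job is handed in, with the robot touching nothing.
It also fails if it takes over 48 s, if anything falls off the work surface, if the arm or the gripper's body presses on something with over 40 N, if the wrist force passes 120 N, or if a joint passes its speed limit or range.

## Working session

There is one attempt and no reset: what is moved stays moved. The work goes in short steps, Python scripts to look and compute and a tool call to move; the robot and the scene stay as the last step left them, time stands still between calls to the robot, and variables do not carry over. Pictures are saved under pics/ and viewed, and the job is handed in when it is done.

Besides the shell and the picture viewer there is one more tool, called after "Emit:" as name(argument=value, ...), one argument or row to a line, values as JSON. servo_tool: Moves the arm, as the interface text tells. Its arguments: {"type":"object","properties":{"motion":{"type":"array"},"squeeze":{"type":"number"}},"required":["motion"]}

```bash
mkdir -p pics; cat > h.py <<'E'
import numpy as np,cv2
from rig import ctrl,capture,get_calibration,ticket,search_frame,outline_of
def save(n,im): cv2.imwrite('pics/'+n+'.png',cv2.cvtColor(im,cv2.COLOR_RGB2BGR))
def pts(cam,uv,d):
    c=get_calibration(cam);K=np.array(c['camera_matrix'],float);D=np.array(c['distortion'],float);T=np.array(c['T'])
    uv=np.array(uv,float).reshape(-1,1,2);n=cv2.undistortPoints(uv,K,D).reshape(-1,2)
    d=np.array(d,float).reshape(-1,1);P=np.hstack([n*d,d]);return P@T[:3,:3].T+T[:3,3]
def mask_pts(cam,m,dep):
    v,u=np.nonzero(m&(dep>0));return pts(cam,np.c_[u,v],dep[v,u])
def ray_z(cam,uv,z):
    a=pts(cam,uv,np.ones(len(uv)));o=np.array(get_calibration(cam)['T'])[:3,3];r=a-o
    return o+r*((z-o[2])/r[:,2])[:,None]
E
python3 - <<'E'
from h import *
for c in('top','side'):
    im,d=capture(c);save(c+'0',im);np.save(c+'0.npy',d)
    print(c,np.round(get_calibration(c)['T'],3).tolist())
    for l in('cassette_mid','weight_mid','pan_floor','tray_floor'):
        print(l,[(round(r['score'],2),np.round(r['bbox']).tolist()) for r in search_frame(c,l)])
    for r in outline_of(c,'cassette_mid'):
        P=mask_pts(c,r['pixels'],d);print('out',round(r['score'],2),r['bbox'],np.median(P,0).round(1),np.percentile(P,[2,98],axis=0).round(1).tolist())
print(ctrl.sense())
E
```

```text
top [[0.007, -1.0, 0.016, 426.137], [-1.0, -0.006, 0.018, 2.476], [-0.017, -0.016, -1.0, 877.056], [0.0, 0.0, 0.0, 1.0]]
cassette_mid [(0.93, [325.0, 141.0, 360.0, 188.0]), (0.79, [304.0, 217.0, 354.0, 248.0])]
weight_mid []
pan_floor [(0.68, [153.0, 100.0, 252.0, 197.0])]
tray_floor [(0.61, [419.0, 125.0, 497.0, 225.0]), (0.2, [325.0, 140.0, 360.0, 187.0])]
out 0.85 [323.2, 141.6, 362.3, 190.9] [506.  -24.9  30. ] [[458.1, -60.9, 1.7], [553.6, 10.3, 33.3]]
out 0.79 [308.9, 216.5, 354.2, 248.5] [350.1   3.5  30.2] [[315.0, -45.1, 4.8], [382.3, 50.7, 33.5]]
side [[-0.934, -0.211, 0.29, 107.293], [-0.358, 0.492, -0.794, 1000.352], [0.025, -0.845, -0.535, 719.793], [0.0, 0.0, 0.0, 1.0]]
cassette_mid [(0.63, [354.0, 201.0, 377.0, 232.0]), (0.61, [293.0, 189.0, 330.0, 209.0])]
weight_mid []
pan_floor [(0.6, [199.0, 223.0, 292.0, 303.0])]
tray_floor [(0.69, [313.0, 144.0, 380.0, 178.0])]
out 0.72 [293.1, 187.2, 333.2, 208.2] [505.7 -12.1  29.1] [[457.1, -53.0, 3.5], [555.2, 19.2, 34.8]]
out 0.66 [355.3, 203.1, 374.9, 233.0] [345.9  27.9  30.7] [[311.9, -38.9, 1.2], [383.8, 60.9, 35.4]]
{'time_s': 0.6, 'joints': array([-1.37541207e+00,  3.12894009e-01,  1.49772727e+00,  5.40341859e-07,
        1.33100753e+00, -2.23397080e-01]), 'dq': array([-9.52993287e-05, -1.50955130e-03,  1.65792501e-04,  3.82356903e-05,
        1.34659710e-03,  2.27413158e-04]), 'tau': array([-1.12016264e-04, -4.12033689e+01, -2.59831470e+01, -2.04901967e-04,
        5.99853411e-04, -7.70639872e-06]), 'eef_pos': array([ 213.47900744, -479.62997574,  231.28696447]), 'ee_rot': array([-1.80748206e-05,  9.78157768e-01,  2.07863852e-01,  5.15645382e-07]), 'force': array([-0.28930757, -0.30004106, -0.70136466]), 'wrist_torque': array([-0.02756511,  0.00192219,  0.02061784]), 'grip_width': 0.9995890637866566}
```

View pics/top0.png

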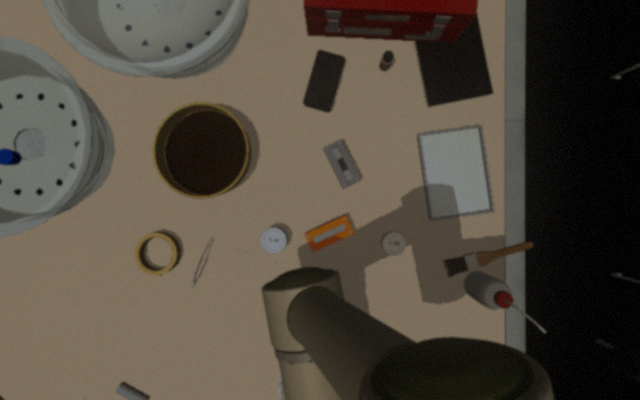

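View pics/side0.png

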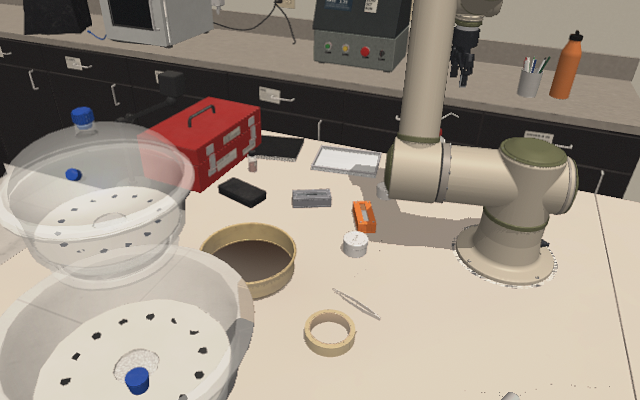

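The top view shows the grey cassette at about (342,163) with the dark weight mid-window. The orange look-alike is at (330,232), the pan on the left at (203,150) and the tray on the right at (455,172). Tall clear vessels stand left of the pan. Next I'll measure these precisely.

```bash
python3 - <<'E'
from h import *
for c in('top','side'):
    im,d=capture(c)
    r=outline_of(c,'cassette_mid')
    for q in r:
        P=mask_pts(c,q['pixels'],d)
        if np.median(P[:,0])<430: continue
        m=(P[:,2]>26)
        T=P[m]; rect=cv2.minAreaRect(T[:,:2].astype(np.float32))
        x=T[:,:2]-T[:,:2].mean(0);w,V=np.linalg.eigh(np.cov(x.T))
        print(c,len(T),'ztop',np.median(T[:,2]),'rect',rect,'mean',T[:,:2].mean(0),'axis deg',np.degrees(np.arctan2(V[1,1],V[0,1])))
        if c=='top':
            cs,_=cv2.findContours(q['pixels'].astype(np.uint8),0,2)
            k=max(cs,key=cv2.contourArea).reshape(-1,2)
            Q=ray_z(c,k,31);print('ray31',cv2.minAreaRect(Q[:,:2].astype(np.float32)))
            Q=ray_z(c,np.argwhere(q['pixels'])[:,::-1],31)[:,:2];x=Q-Q.mean(0);w,V=np.linalg.eigh(np.cov(x.T));print('mean',Q.mean(0),np.degrees(np.arctan2(V[1,1],V[0,1])))
    for l in('pan_floor','tray_floor'):
        for q in outline_of(c,l)[:1]:
            P=mask_pts(c,q['pixels'],d);print(c,l,round(q['score'],2),q['bbox'],P[:,:2].mean(0).round(1),np.percentile(P,[1,50,99],axis=0).round(1).tolist())
            cs,_=cv2.findContours(q['pixels'].astype(np.uint8),0,2)
            k=max(cs,key=cv2.contourArea).reshape(-1,2)
            if c=='top':
              Q=ray_z(c,k,58 if 'pan' in l else 17)[:,:2].astype(np.float32);print(cv2.minEnclosingCircle(Q),cv2.minAreaRect(Q))
    if c=='top':
        crop=cv2.resize(im[120:210,290:400],None,fx=7,fy=6,interpolation=2);save('topc',crop)
# obstacle heights
im,d=capture('top');v,u=np.mgrid[0:400:1,0:640:1]
P=pts('top',np.c_[u.ravel(),v.ravel()],d.ravel()).reshape(400,640,3)
s=P[::20,100:560:20,2].round(0);s[d[::20,100:560:20]==0]=-1;print(s.astype(int))
E
```

```text
top 862 ztop 30.126149033644197 rect ((506.1494140625, -24.858501434326172), (103.12688446044922, 44.5084114074707), 27.05636978149414) mean [505.69766545 -25.08092315] axis deg -152.72803597363477
ray31 ((505.1390686035156, -24.1458740234375), (104.02174377441406, 46.31946563720703), 26.82538604736328)
mean [504.55187911 -24.8203885 ] -154.05903163565904
top pan_floor 0.67 [152.7, 103.6, 253.6, 198.6] [536.3 297.8] [[433.6, 185.9, 6.2], [536.5, 299.9, 11.2], [632.3, 388.2, 58.9]]
((533.08837890625, 282.9228820800781), 110.56153869628906) ((531.556640625, 283.2403259277344), (208.69305419921875, 215.42919921875), 0.3720536530017853)
top tray_floor 0.81 [419.8, 122.5, 496.3, 220.8] [ 489.7 -285.8] [[389.4, -361.7, 0.6], [489.1, -286.2, 4.4], [590.7, -205.1, 18.6]]
((489.5160827636719, -282.18084716796875), 120.46459197998047) ((489.197998046875, -281.31134033203125), (201.33056640625, 149.11886596679688), 8.013925552368164)
side 396 ztop 31.647527575231948 rect ((507.5745544433594, -19.93376922607422), (100.43132019042969, 53.53295135498047), 25.93569564819336) mean [507.52062682 -19.
[... 2002 characters left out ...]
1    0   -1    0   -2    0  230  247  249  211    0
    -1    1    1    0    3   79  101 -862 -623]
 [  -1    0   -1   -1    0   -1    1   -1    0  263  298  346  358   -1
     0    1    0    1   -1   97  146 -856 -626]
 [  -2   -2   -1   -1    2    1    0    0    3  260  348  408  444  463
     2    0   -1    1   -2    1    0 -858 -627]
 [   0    0    0   -1    1    0   -1    1   -2  257  346  441  485  511
   529  535    1  597  604  579    2 -864 -631]
 [   0   -1    0    1    1   -1   -1   -1    1  244  266  452  507  537
   582  615  623  628  632  637  635  624 -633]
 [  -1   -1   -3   -1    3    0    0   -4   -2    2  259  262  519  555
   620  634  643  649  651  653  651  647  648]]
```

```bash
python3 -c "
import numpy as np
from h import *
for c in('top','side'):
  g=get_calibration(c);print(g['camera_matrix'],g['distortion'])"
```

```text
[[375.35243142   0.         323.12864518]
 [  0.         375.35243142 193.3231181 ]
 [  0.           0.           1.        ]] [0.01990738 0.         0.         0.         0.        ]
[[476.89293689   0.         320.78634819]
 [  0.         476.89293689 195.77407366]
 [  0.           0.           1.        ]] [-0.02064439  0.          0.          0.          0.        ]
```

Emit:
servo_tool(
  motion=[
    {"dr": [0,0,-0.3],"delta_pos": [0.75,-0.5,0],"hand": 1},
    {"dr": [0,0,0],"delta_pos": [0.75,-0.5,0],"hand": 1},
    {"dr": [0,0,0],"delta_pos": [0.75,-0.5,0],"hand": 1},
    {"dr": [0,0,0],"delta_pos": [0.75,-0.5,0],"hand": 1},
    {"dr": [0,0,0],"delta_pos": [0.75,-0.5,0],"hand": 1},
    {"dr": [0,0,0],"delta_pos": [0.75,-0.5,0],"hand": 1},
    {"dr": [0,0,0],"delta_pos": [0.75,-0.5,0],"hand": 1},
    {"dr": [0,0,0],"delta_pos": [0.75,-0.5,0],"hand": 1},
    {"dr": [0,0,0],"delta_pos": [0.75,-0.5,0],"hand": 1},
    {"dr": [0,0,0],"delta_pos": [0.75,-0.5,0],"hand": 1},
    {"dr": [0,0,0],"delta_pos": [0.75,-0.5,0],"hand": 1},
  ],
)

```text
time_s: 2.42
eef_pos: [464.3, -37.0, 232.0]
ee_rot: [0.002, 0.973, 0.231, 0.001]
force: [0.0, 0.4, -0.3]
grip_width: 0.998
```

```bash
cat >> h.py <<'E'
from scipy.spatial.transform import Rotation as R
def togo(p,yaw,tilt=0):
    s=ctrl.sense();q=s['ee_rot'];r=R.from_quat(q,scalar_first=True)
    c,n=np.cos(np.radians(yaw)),np.sin(np.radians(yaw))
    t=R.from_matrix(np.array([[c,n,0],[n,-c,0],[0,0,-1]]))*R.from_euler('y',tilt,degrees=True)
    m=r.as_matrix()
    print('t',s['time_s'],'pos',s['eef_pos'].round(1),'yaw',np.degrees(np.arctan2(m[1,0],m[0,0])).round(1),'zax',m[:,2].round(3),'F',s['force'].round(2),'M',s['wrist_torque'].round(3),'w',s['grip_width'].round(3),'j',s['joints'].round(2))
    print('dpos',(r.inv().apply(np.array(p)-s['eef_pos'])/50).round(3),'dr',(np.degrees((r.inv()*t).as_rotvec())/10).round(3))
E
python3 - <<'E'
from h import *
togo([505.5,-24.5,60],27)
im,d=capture('side');save('s1',im)
togo([505.5,-24.5,60],27)
E
```

```text
Traceback (most recent call last):
  File "h.py", line 19, in togo
    print('t',s['time_s'],'pos',s['eef_pos'].round(1),'yaw',np.degrees(np.arctan2(m[1,0],m[0,0])).round(1),'zax',m[:,2].round(3),'F',s['force'].round(2),'M',s['wrist_torque'].round(3),'w',s['grip_width'].round(3),'j',s['joints'].round(2))
                                                                                                                                                                                            ^^^^^^^^^^^^^^^^^^^^^
AttributeError: 'float' object has no attribute 'round'
```

```bash
sed -i "s/s\['grip_width'\].round(3)/round(float(s['grip_width']),3)/" h.py
python3 - <<'E'
from h import *
im,d=capture('top');save('t1',im)
togo([505.5,-24.5,60],27)
E
```

```text
t 2.475 pos [465.7 -33.3 231.9] yaw 26.9 zax [ 0.004 -0.001 -1.   ] F [-0.41  3.91 -0.54] M [ 0.053  0.088 -0.02 ] w 1.001 j [-0.32  0.18  1.67  0.    1.29  0.78]
dpos [0.777 0.194 3.441] dr [ 0.014 -0.021 -0.008]
```

Emit:
servo_tool(
  motion=[
    {"dr": [0,0,0],"delta_pos": [0.4,0.1,0.3],"hand": 1},
    {"dr": [0,0,0],"delta_pos": [0.38,0.09,0.9],"hand": 1},
    {"dr": [0,0,0],"delta_pos": [0,0,0.9],"hand": 1},
    {"dr": [0,0,0],"delta_pos": [0,0,0.8],"hand": 1},
    {"dr": [0,0,0],"delta_pos": [0,0,0.3],"hand": 1},
    {"dr": [0,0,0],"delta_pos": [0,0,0],"hand": 1},
  ],
)

```text
time_s: 3.22
eef_pos: [508.3, -22.3, 68.1]
ee_rot: [0.002, 0.972, 0.235, 0.003]
force: [0.3, -0.1, -0.4]
grip_width: 1.0
```

```bash
python3 - <<'E'
from h import *
im,d=capture('side');save('s2',cv2.resize(im[130:260,220:420],None,fx=4,fy=4,interpolation=2))
togo([505.5,-24.5,1],27)
E
```

```text
t 3.275 pos [508.6 -22.4  68.7] yaw 27.1 zax [ 0.008 -0.002 -1.   ] F [-0.83  1.08 -0.14] M [-0.037  0.011 -0.015] w 0.997 j [-0.27  0.47  1.74  0.    0.92  0.82]
dpos [-0.083  0.002  1.354] dr [ 0.031 -0.039  0.015]
```

View pics/s2.png

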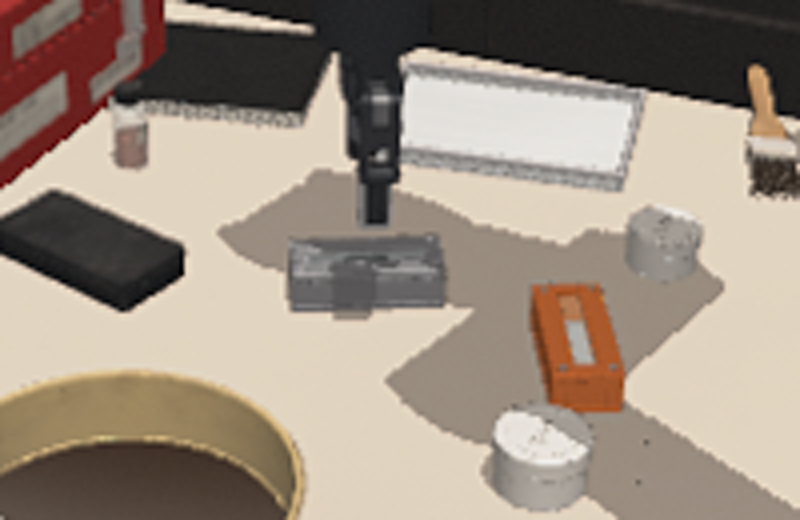

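The near finger is over the cassette's mid-length at crop (375,200), just above it. I'll descend.

Emit:
servo_tool(
  motion=[
    {"dr": [0.03,-0.04,0],"delta_pos": [-0.08,0,0.4],"hand": 1},
    {"dr": [0,0,0],"delta_pos": [0,0,0.5],"hand": 1},
    {"dr": [0,0,0],"delta_pos": [0,0,0.3],"hand": 1},
    {"dr": [0,0,0],"delta_pos": [0,0,0.1],"hand": 1},
    {"dr": [0,0,0],"delta_pos": [0,0,0],"hand": 1},
  ],
)

```text
time_s: 3.9
eef_pos: [508.7, -25.4, 6.9]
ee_rot: [0.002, 0.972, 0.235, 0.004]
force: [0.7, 0.4, 0.1]
grip_width: 0.997
```

```bash
python3 - <<'E'
from h import *
togo([505.5,-24.5,2],27)
E
```

```text
t 3.9 pos [508.7 -25.4   6.9] yaw 27.2 zax [ 0.009 -0.003 -1.   ] F [0.69 0.38 0.13] M [ 0.017 -0.003 -0.02 ] w 0.997 j [-0.28  0.57  1.78 -0.    0.78  0.82]
dpos [-0.049 -0.046  0.098] dr [ 0.038 -0.038  0.015]
```

Emit:
servo_tool(
  motion=[
    {"dr": [0.04,-0.05,0],"delta_pos": [-0.05,-0.05,0.1],"hand": 1},
    {"dr": [0,0,0],"delta_pos": [0,0,0],"hand": 0.6},
    {"dr": [0,0,0],"delta_pos": [0,0,0],"hand": 0.3},
    {"dr": [0,0,0],"delta_pos": [0,0,0],"hand": 0},
    {"dr": [0,0,0],"delta_pos": [0,0,0],"hand": 0},
    {"dr": [0,0,0],"delta_pos": [0,0,0],"hand": 0},
  ],
  squeeze=60,
)

```text
time_s: 4.65
eef_pos: [506.0, -24.4, 3.2]
ee_rot: [0.001, 0.972, 0.235, -0.0]
force: [-0.5, 0.3, -0.2]
grip_width: 0.529
```

```bash
python3 - <<'E'
from h import *
togo([505.5,-24.5,180],27)
E
```

```text
t 4.65 pos [506.  -24.4   3.2] yaw 27.2 zax [-0.    -0.001 -1.   ] F [-0.46  0.32 -0.16] M [ 0.032  0.05  -0.021] w 0.529 j [-0.28  0.58  1.78 -0.    0.78  0.82]
dpos [-1.300e-02  1.000e-03 -3.536e+00] dr [0.006 0.004 0.016]
```

Emit:
servo_tool(
  motion=[
    {"dr": [0,0,0],"delta_pos": [0,0,-0.2],"hand": 0},
    {"dr": [0,0,0],"delta_pos": [0,0,-0.5],"hand": 0},
    {"dr": [0,0,0],"delta_pos": [0,0,-0.7],"hand": 0},
    {"dr": [0,0,0],"delta_pos": [0,0,-0.7],"hand": 0},
    {"dr": [0,0,0],"delta_pos": [0,0,-0.7],"hand": 0},
    {"dr": [0,0,0],"delta_pos": [0,0,-0.5],"hand": 0},
    {"dr": [0,0,0],"delta_pos": [0,0,-0.2],"hand": 0},
    {"dr": [0,0,0],"delta_pos": [0,0,0],"hand": 0},
    {"dr": [0,0,0],"delta_pos": [0,0,0],"hand": 0},
    {"dr": [0,0,0],"delta_pos": [0,0,0],"hand": 0},
  ],
)

```text
time_s: 5.9
eef_pos: [503.2, -23.5, 182.8]
ee_rot: [-0.001, 0.972, 0.235, -0.004]
force: [-0.8, 0.2, -4.0]
grip_width: 0.531
```

```bash
cat >> h.py <<'E'
def tq(n=6):
    F=[];M=[]
    for i in range(n):
        im,d=capture('side');s=ctrl.sense();F.append(s['force']);M.append(s['wrist_torque'])
    M=np.array(M);m=R.from_quat(s['ee_rot'],scalar_first=True).as_matrix()
    print('F',np.mean(F,0).round(2),'M tool',(M@m).mean(0).round(4),'sd',(M@m).std(0).round(4))
    return im,d
E
python3 - <<'E'
from h import *
im,d=tq();save('s3',cv2.resize(im[80:210,220:420],None,fx=4,fy=4,interpolation=2))
togo([505.5,-24.5,180],27)
E
```

```text
F [-0.51  0.09 -3.5 ] M tool [-0.0049  0.0133 -0.0076] sd [0.0313 0.0214 0.0304]
t 6.2 pos [503.6 -23.6 183.6] yaw 27.2 zax [-0.006  0.    -1.   ] F [-1.28  0.34 -3.38] M [-0.003 -0.016  0.028] w 0.527 j [-0.28  0.31  1.63 -0.    1.21  0.82]
dpos [0.026 0.034 0.071] dr [-0.019  0.032  0.016]
```

View pics/s3.png

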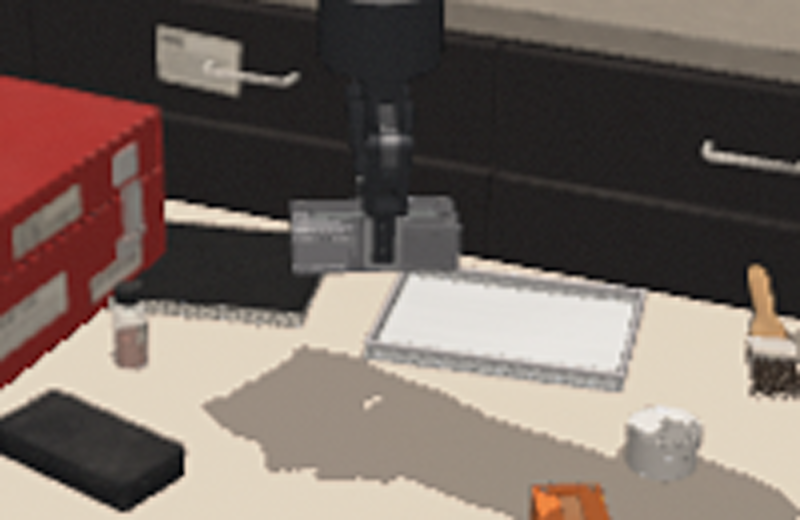

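```bash
python3 - <<'E'
from h import *
tq(16)
E
```

```text
F [-0.01  0.03 -3.05] M tool [-0.0021  0.     -0.0055] sd [0.025  0.0265 0.0301]
```

Emit:
servo_tool(
  motion=[
    {"dr": [0,0.4,0],"delta_pos": [0,0,0],"hand": 0},
    {"dr": [0,0.6,0],"delta_pos": [0,0,0],"hand": 0},
    {"dr": [0,0.6,0],"delta_pos": [0,0,0],"hand": 0},
    {"dr": [0,0.6,0],"delta_pos": [0,0,0],"hand": 0},
    {"dr": [0,0.6,0],"delta_pos": [0,0,0],"hand": 0},
    {"dr": [0,0.4,0],"delta_pos": [0,0,0],"hand": 0},
    {"dr": [0,0,0],"delta_pos": [0,0,0],"hand": 0},
  ],
)

```text
time_s: 7.88
eef_pos: [503.4, -23.9, 184.0]
ee_rot: [-0.066, 0.933, 0.225, 0.273]
force: [0.6, -0.4, -2.9]
grip_width: 0.533
```

```bash
python3 - <<'E'
from h import *
im,d=tq(4);save('s4',cv2.resize(im[80:210,220:420],None,fx=4,fy=4,interpolation=2))
im,d=capture('top');save('t4',cv2.resize(im[100:230,270:420],None,fx=5,fy=4.5,interpolation=2))
togo([505.5,-24.5,180],27,30)
E
```

```text
F [ 0.11  0.43 -2.67] M tool [ 0.0025 -0.5185  0.0028] sd [0.0304 0.0124 0.031 ]
t 8.125 pos [504.3 -23.4 184.6] yaw 27.3 zax [ 0.48   0.246 -0.842] F [ 0.06  0.29 -2.02] M [-0.224  0.517  0.04 ] w 0.529 j [-0.52  0.12  1.99  0.67  0.82  0.16]
dpos [-0.04   0.03   0.083] dr [-0.007 -0.262  0.025]
```

View pics/s4.png

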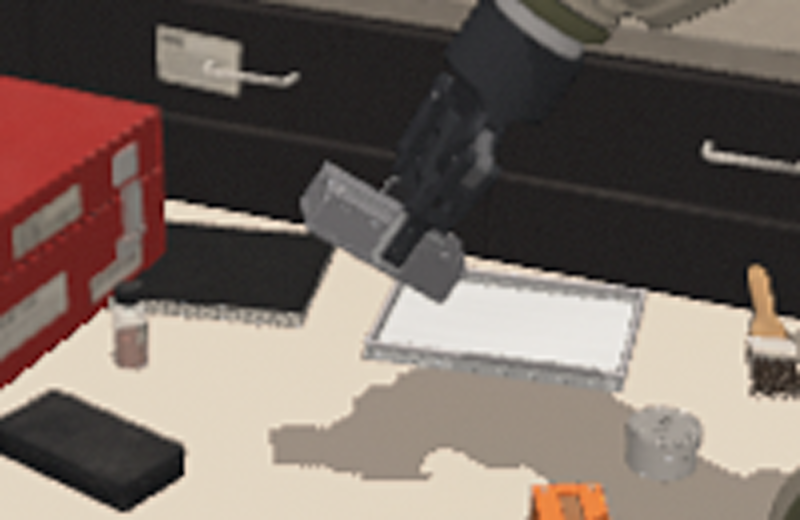

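View pics/t4.png

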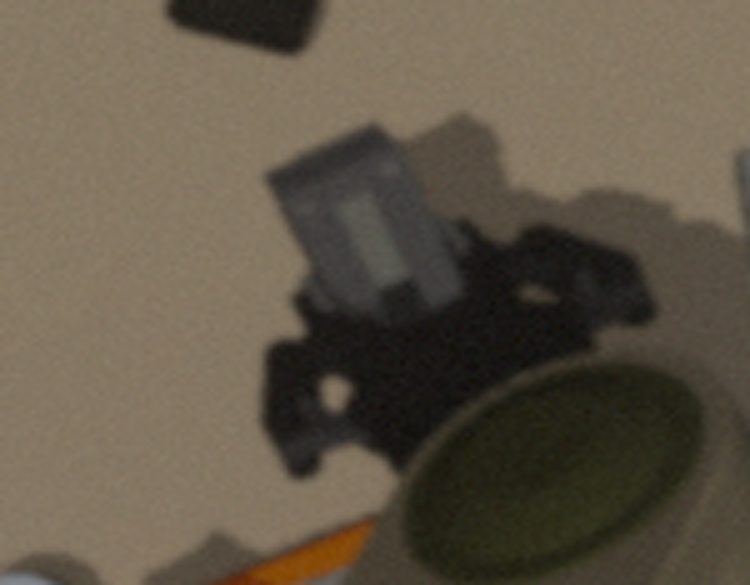

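```bash
cat >> h.py <<'E'
def proj(cam,toolpts):
    s=ctrl.sense();r=R.from_quat(s['ee_rot'],scalar_first=True)
    W=r.apply(np.array(toolpts,float))+s['eef_pos']
    c=get_calibration(cam);T=np.linalg.inv(np.array(c['T']));Pc=W@T[:3,:3].T+T[:3,3]
    return cv2.projectPoints(Pc,np.zeros(3),np.zeros(3),np.array(c['camera_matrix'],float),np.array(c['distortion'],float))[0].reshape(-1,2)
E
python3 - <<'E'
from h import *
X=[52,40,25,15,0,-14,-40]
p=proj('top',[[x-.5,0,-27.8] for x in X])
for x,q in zip(X,(p-[270,100])*[5,4.5]): print(x,q.round())
E
```

```text
52 [338. 175.]
40 [351. 201.]
25 [366. 233.]
15 [377. 254.]
0 [392. 285.]
-14 [406. 313.]
-40 [430. 363.]
```

```bash
python3 - <<'E'
from h import *
im,d=capture('top')
c=im[130:180,320:370].astype(float)*2.5
save('t5',cv2.resize(np.clip(c,0,255).astype(np.uint8),None,fx=11,fy=11,interpolation=0))
X=[52,40,25,15,0,-14]
for z in(-27.8,-21):
  p=proj('top',[[x-.5,0,z] for x in X])
  for x,q in zip(X,(p-[320,130]+.5)*11): print(z,x,q.round())
  q=proj('top',[[x-.5,0,z] for x in np.arange(44,-30,-2)])
  print([(int(x),int(cv2.getRectSubPix(im,(1,1),tuple(map(float,p)))[0,0].sum())) for x,p in zip(np.arange(44,-30,-2),q)])
i0=cv2.imread('pics/top0.png')[130:200,310:380].astype(float)*1.5
cv2.imwrite('pics/t0c.png',cv2.resize(np.clip(i0,0,255).astype(np.uint8),None,fx=8,fy=8,interpolation=0))
E
```

```text
-27.8 52 [198. 104.]
-27.8 40 [226. 168.]
-27.8 25 [261. 246.]
-27.8 15 [284. 297.]
-27.8 0 [317. 372.]
-27.8 -14 [347. 441.]
[(44, 207), (42, 225), (40, 241), (38, 259), (36, 257), (34, 255), (32, 262), (30, 261), (28, 260), (26, 260), (24, 261), (22, 260), (20, 261), (18, 260), (16, 256), (14, 256), (12, 251), (10, 253), (8, 255), (6, 252), (4, 238), (2, 200), (0, 142), (-2, 101), (-4, 87), (-6, 93), (-8, 90), (-10, 102), (-12, 98), (-14, 99), (-16, 87), (-18, 77), (-20, 72), (-22, 63), (-24, 63), (-26, 66), (-28, 63)]
-21 52 [187.  90.]
-21 40 [215. 153.]
-21 25 [249. 230.]
-21 15 [272. 281.]
-21 0 [305. 356.]
-21 -14 [335. 424.]
[(44, 193), (42, 197), (40, 213), (38, 231), (36, 248), (34, 262), (32, 259), (30, 256), (28, 263), (26, 263), (24, 263), (22, 260), (20, 259), (18, 258), (16, 264), (14, 261), (12, 256), (10, 253), (8, 251), (6, 254), (4, 256), (2, 253), (0, 235), (-2, 190), (-4, 139), (-6, 103), (-8, 87), (-10, 89), (-12, 91), (-14, 106), (-16, 92), (-18, 97), (-20, 85), (-22, 77), (-24, 70), (-26, 63), (-28, 66)]
```

View pics/t5.png

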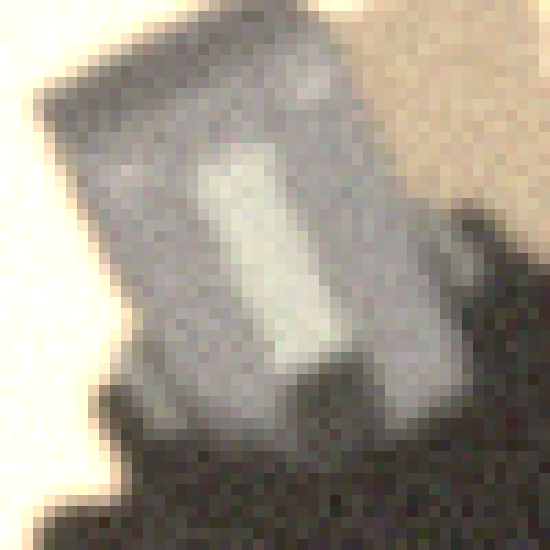

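View pics/t0c.png

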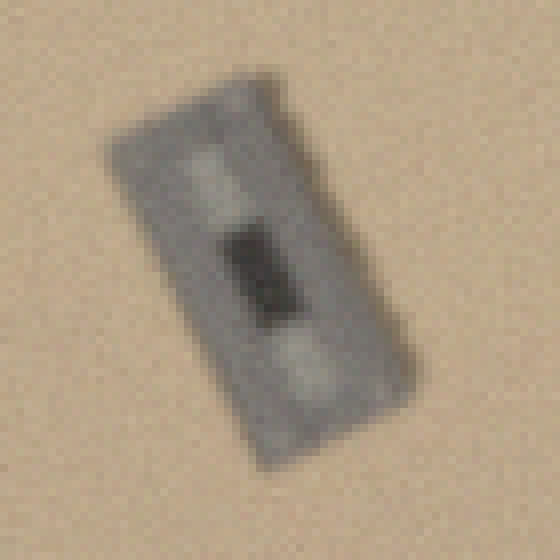

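The bright window strip now runs from +40 mm to about +1 mm of the centre. At the start the dark block began at +15 mm. So the weight appears to have slid to the low end. I'll hold the tilt a bit longer, then level gently and check by torque.

Emit:
servo_tool(
  motion=[
    {"dr": [0,0,0],"delta_pos": [0,0,0],"hand": 0},
    {"dr": [0,0,0],"delta_pos": [0,0,0],"hand": 0},
    {"dr": [0,0,0],"delta_pos": [0,0,0],"hand": 0},
    {"dr": [0,0,0],"delta_pos": [0,0,0],"hand": 0},
    {"dr": [0,0,0],"delta_pos": [0,0,0],"hand": 0},
    {"dr": [0,0,0],"delta_pos": [0,0,0],"hand": 0},
    {"dr": [0,-0.3,0],"delta_pos": [0,0,0],"hand": 0},
    {"dr": [0,-0.4,0],"delta_pos": [0,0,0],"hand": 0},
    {"dr": [0,-0.5,0],"delta_pos": [0,0,0],"hand": 0},
    {"dr": [0,-0.5,0],"delta_pos": [0,0,0],"hand": 0},
    {"dr": [0,-0.5,0],"delta_pos": [0,0,0],"hand": 0},
    {"dr": [0,-0.4,0],"delta_pos": [0,0,0],"hand": 0},
    {"dr": [0,-0.3,0],"delta_pos": [0,0,0],"hand": 0},
    {"dr": [0,-0.2,0],"delta_pos": [0,0,0],"hand": 0},
    {"dr": [0,0,0],"delta_pos": [0,0,0],"hand": 0},
  ],
)

```text
time_s: 10.05
eef_pos: [504.5, -23.1, 184.3]
ee_rot: [-0.001, 0.972, 0.234, 0.005]
force: [0.4, -0.6, -3.7]
grip_width: 0.531
```

```bash
python3 - <<'E'
from h import *
togo([533,283,183],27)
tq(10);togo([533,283,183],27)
E
```

```text
t 10.05 pos [504.5 -23.1 184.3] yaw 27.1 zax [ 0.01   0.005 -1.   ] F [ 0.37 -0.55 -3.74] M [ 0.052 -0.026  0.023] w 0.531 j [-0.28  0.31  1.63  0.01  1.19  0.81]
dpos [ 3.296 -5.189  0.059] dr [ 0.002 -0.062  0.011]
F [ 0.03  0.05 -3.53] M tool [-0.0045  0.0243  0.0098] sd [0.0313 0.0257 0.0159]
t 10.55 pos [504.3 -23.3 184.5] yaw 27.1 zax [ 0.01   0.004 -1.   ] F [-0.06  0.24 -3.16] M [-0.007 -0.024 -0.025] w 0.53 j [-0.28  0.31  1.63  0.01  1.19  0.81]
dpos [ 3.3   -5.193  0.062] dr [ 0.005 -0.062  0.008]
```

Both checks agree. The tilt-corrected torque about the width axis changed by about +0.037 Nm, against 0.043 expected for a slide. The weight is loose, so this goes in the pan. First I'll check clearance to the clear vessels near the pan.

```bash
python3 - <<'E'
from h import *
v,u=np.mgrid[0:400,0:640]
for c in('top','side'):
    d=np.load(c+'0.npy');P=pts(c,np.c_[u.ravel(),v.ravel()],d.ravel());P=P[d.ravel()>0]
    P=P[(P[:,1]>150)&(P[:,1]<900)&(P[:,0]>200)&(P[:,0]<900)]
    for lo,hi in((65,100),(100,150),(150,200),(200,250),(250,300),(300,400)):
        Q=P[(P[:,2]>lo)&(P[:,2]<hi)]
        if len(Q):
            r=np.hypot(Q[:,0]-533,Q[:,1]-283);k=np.argsort(r)[:max(1,len(r)//100)]
            print(c,lo,hi,len(Q),'min r',r.min().round(),np.percentile(r,1).round(),'at',Q[k].mean(0).round())
E
```

```text
top 65 100 9602 min r 156.0 163.0 at [688. 314.  88.]
top 100 150 1835 min r 155.0 156.0 at [686. 309. 108.]
top 150 200 7260 min r 126.0 128.0 at [657. 308. 187.]
top 200 250 4898 min r 136.0 144.0 at [672. 308. 201.]
top 250 300 4065 min r 166.0 171.0 at [698. 315. 251.]
side 65 100 16249 min r 155.0 169.0 at [688. 323.  88.]
side 100 150 8897 min r 151.0 155.0 at [683. 315. 134.]
side 150 200 13333 min r 124.0 134.0 at [658. 315. 191.]
side 200 250 6104 min r 131.0 143.0 at [667. 313. 201.]
side 250 300 7723 min r 165.0 174.0 at [699. 318. 253.]
side 300 400 942 min r 284.0 289.0 at [769. 433. 302.]
```

```bash
python3 - <<'E'
import cv2
a=cv2.imread('pics/top0.png')[0:260,0:280];cv2.imwrite('pics/t0v.png',cv2.resize(a,None,fx=2.3,fy=2.3))
E
```

```text
(no output)
```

View pics/t0v.png

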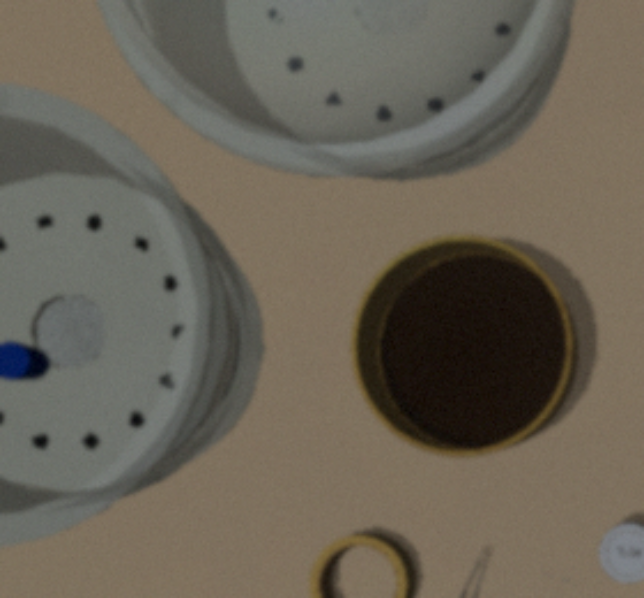

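Emit:
servo_tool(
  motion=[
    {"dr": [0,-0.06,0],"delta_pos": [0.15,-0.24,0],"hand": 0},
    {"dr": [0,0,0],"delta_pos": [0.3,-0.47,0],"hand": 0},
    {"dr": [0,0,0],"delta_pos": [0.36,-0.57,0],"hand": 0},
    {"dr": [0,0,0],"delta_pos": [0.36,-0.57,0],"hand": 0},
    {"dr": [0,0,0],"delta_pos": [0.36,-0.57,0],"hand": 0},
    {"dr": [0,0,0],"delta_pos": [0.36,-0.57,0],"hand": 0},
    {"dr": [0,0,0],"delta_pos": [0.36,-0.57,0],"hand": 0},
    {"dr": [0,0,0],"delta_pos": [0.36,-0.57,0],"hand": 0},
    {"dr": [0,0,0],"delta_pos": [0.3,-0.47,0],"hand": 0},
    {"dr": [0,0,0],"delta_pos": [0.15,-0.24,0],"hand": 0},
    {"dr": [0,0,0],"delta_pos": [0,0,0],"hand": 0},
  ],
)

```text
time_s: 11.92
eef_pos: [528.6, 279.4, 183.7]
ee_rot: [0.001, 0.972, 0.235, -0.001]
force: [-0.0, -0.6, -2.9]
grip_width: 0.529
```

```bash
python3 - <<'E'
from h import *
im,d=capture('side');save('s6',im)
togo([532,282,80],27)
E
```

```text
t 11.975 pos [528.7 278.8 183.7] yaw 27.2 zax [-0.003 -0.002 -1.   ] F [ 0.17 -0.08 -3.44] M [ 0.035 -0.032 -0.034] w 0.529 j [ 0.29  0.51  1.33 -0.    1.3   1.39]
dpos [ 0.095 -0.028  2.073] dr [0.005 0.019 0.019]
```

View pics/s6.png

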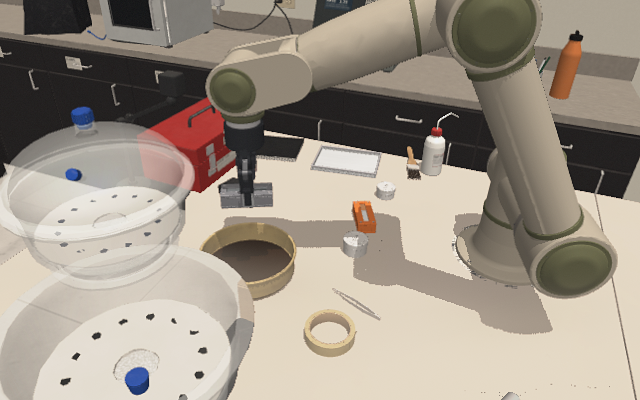

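The cassette at (245,193) is held over the pan and well clear of the vessels. I'll lower it.

Emit:
servo_tool(
  motion=[
    {"dr": [0,0,0],"delta_pos": [0.05,-0.02,0.4],"hand": 0},
    {"dr": [0,0,0],"delta_pos": [0.05,-0.02,0.7],"hand": 0},
    {"dr": [0,0,0],"delta_pos": [0,0,0.7],"hand": 0},
    {"dr": [0,0,0],"delta_pos": [0,0,0.6],"hand": 0},
    {"dr": [0,0,0],"delta_pos": [0,0,0.4],"hand": 0},
    {"dr": [0,0,0],"delta_pos": [0,0,0.2],"hand": 0},
    {"dr": [0,0,0],"delta_pos": [0,0,0],"hand": 0},
  ],
)

```text
time_s: 12.85
eef_pos: [533.9, 275.8, 31.3]
ee_rot: [0.002, 0.973, 0.231, -0.0]
force: [0.8, 0.8, -2.9]
grip_width: 0.527
```

```bash
python3 - <<'E'
from h import *
togo([532,282,5.2],27.2)
E
```

```text
t 12.85 pos [533.9 275.8  31.3] yaw 26.7 zax [-0.    -0.003 -1.   ] F [ 0.81  0.8  -2.92] M [ 0.061 -0.068  0.032] w 0.527 j [ 0.28  0.69  1.46 -0.    0.99  1.39]
dpos [ 0.022 -0.129  0.523] dr [ 0.018  0.009 -0.045]
```

Emit:
servo_tool(
  motion=[
    {"dr": [0,0,-0.05],"delta_pos": [0.02,-0.13,0.2],"hand": 0},
    {"dr": [0,0,0],"delta_pos": [0,0,0.15],"hand": 0},
    {"dr": [0,0,0],"delta_pos": [0,0,0.08],"hand": 0},
    {"dr": [0,0,0],"delta_pos": [0,0,0.04],"hand": 0},
    {"dr": [0,0,0],"delta_pos": [0,0,0],"hand": 0},
  ],
)

```text
time_s: 13.48
eef_pos: [532.8, 282.7, 8.3]
ee_rot: [0.002, 0.972, 0.236, 0.001]
force: [0.9, -0.1, -2.5]
grip_width: 0.532
```

```bash
python3 - <<'E'
from h import *
togo([532,282,5.2],27.2)
E
```

```text
t 13.475 pos [532.8 282.7   8.3] yaw 27.3 zax [ 0.003 -0.003 -1.   ] F [ 0.91 -0.11 -2.49] M [ 0.01  -0.043  0.026] w 0.532 j [ 0.3   0.73  1.47 -0.    0.94  1.39]
dpos [-0.021  0.004  0.062] dr [ 0.022 -0.01   0.009]
```

Emit:
servo_tool(
  motion=[
    {"dr": [0,0,0],"delta_pos": [0,0,0.04],"hand": 0},
    {"dr": [0,0,0],"delta_pos": [0,0,0.03],"hand": 0},
    {"dr": [0,0,0],"delta_pos": [0,0,0.0],"hand": 0},
  ],
)

```text
time_s: 13.85
eef_pos: [533.1, 282.7, 5.9]
ee_rot: [0.002, 0.972, 0.236, 0.002]
force: [-0.1, -0.2, -2.9]
grip_width: 0.533
```

```bash
python3 - <<'E'
from h import *
tq(3);togo([532,282,5.2],27.2)
E
```

```text
F [-1.18 -0.31 -0.55] M tool [ 0.0601 -0.2065 -0.0028] sd [0.033  0.0691 0.0134]
t 14.0 pos [533.2 282.7   5.8] yaw 27.3 zax [ 0.004 -0.002 -1.   ] F [-1.26 -0.54  0.52] M [-0.015  0.261 -0.007] w 0.531 j [ 0.3   0.73  1.47 -0.    0.94  1.39]
dpos [-0.028  0.002  0.011] dr [ 0.022 -0.015  0.008]
```

Contact: the load has gone from −3 N to about 0. I'll open and retract.

Emit:
servo_tool(
  motion=[
    {"dr": [0,0,0],"delta_pos": [0,0,0.01],"hand": 0.55},
    {"dr": [0,0,0],"delta_pos": [0,0,0],"hand": 0.65},
    {"dr": [0,0,0],"delta_pos": [0,0,0],"hand": 0.75},
    {"dr": [0,0,0],"delta_pos": [0,0,0],"hand": 0.85},
    {"dr": [0,0,0],"delta_pos": [0,0,0],"hand": 0.85},
    {"dr": [0,0,0],"delta_pos": [0,0,-0.2],"hand": 0.85},
    {"dr": [0,0,0],"delta_pos": [0,0,-0.5],"hand": 0.85},
    {"dr": [0,0,0],"delta_pos": [0,0,-0.9],"hand": 0.85},
    {"dr": [0,0,0],"delta_pos": [0,0,-0.9],"hand": 0.85},
    {"dr": [0,0,0],"delta_pos": [0,0,-0.9],"hand": 0.85},
    {"dr": [0,0,0],"delta_pos": [0,0.8,-0.5],"hand": 0.85},
    {"dr": [0,0,0],"delta_pos": [-0.3,0.9,0],"hand": 0.85},
    {"dr": [0,0,0],"delta_pos": [-0.3,0.9,0],"hand": 0.85},
    {"dr": [0,0,0],"delta_pos": [-0.3,0.9,0],"hand": 0.85},
    {"dr": [0,0,0],"delta_pos": [-0.3,0.9,0],"hand": 0.85},
    {"dr": [0,0,0],"delta_pos": [-0.3,0.9,0],"hand": 0.85},
    {"dr": [0,0,0],"delta_pos": [0,0,0],"hand": 0.85},
  ],
)

```text
time_s: 16.12
eef_pos: [588.9, 5.6, 217.5]
ee_rot: [0.003, 0.972, 0.237, 0.008]
force: [-0.3, 0.3, -0.5]
grip_width: 0.849
```

```bash
python3 - <<'E'
from h import *
im,d=capture('top');save('t7',cv2.resize(np.clip(im[90:210,140:270]*1.6,0,255).astype(np.uint8),None,fx=5,fy=5,interpolation=2))
for q in outline_of('top','cassette_mid'):
    P=mask_pts('top',q['pixels'],d);print(round(q['score'],2),np.median(P,0).round(1),q['bbox'],cv2.minAreaRect(P[P[:,2]>27][:,:2].astype(np.float32)) if (P[:,2]>27).any() else '')
print(search_frame('top','weight_mid')[:2])
im,d=capture('side');save('s7',cv2.resize(im[200:320,170:320],None,fx=5,fy=4.5,interpolation=2))
togo([400,0,200],27)
E
```

```text
0.82 [533.8 280.7  31.8] [189.7, 126.9, 228.3, 176.3] ((534.35546875, 282.7589111328125), (103.8121109008789, 45.95808410644531), 27.1505184173584)
0.47 [357.5 -43.5  30.9] [347.5, 225.8, 356.8, 233.8] ((375.2843322753906, -33.75318908691406), (61.2294807434082, 16.771760940551758), 23.07215118408203)
[]
t 16.325 pos [588.6   9.5 217.3] yaw 27.7 zax [ 0.016 -0.001 -1.   ] F [-0.53  0.35  0.15] M [ 0.008  0.011 -0.011] w 0.851 j [-0.18  0.46  1.33  0.    1.34  0.9 ]
dpos [-3.432 -1.587  0.286] dr [ 0.046 -0.077  0.069]
```

View pics/t7.png

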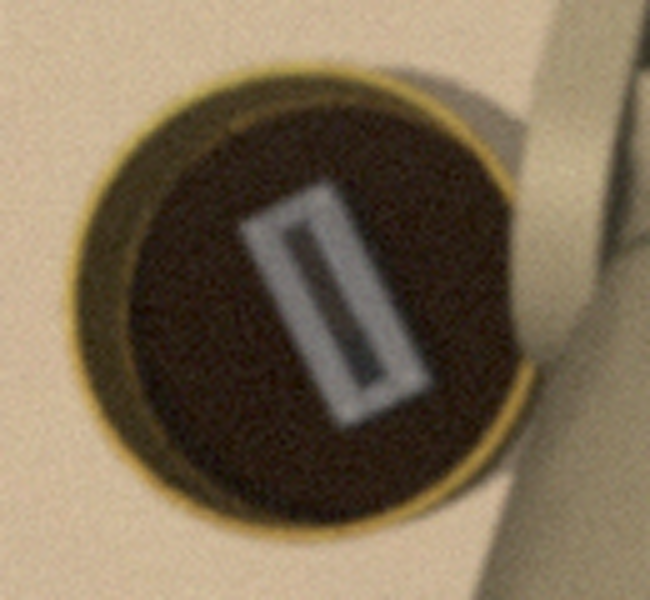

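View pics/s7.png

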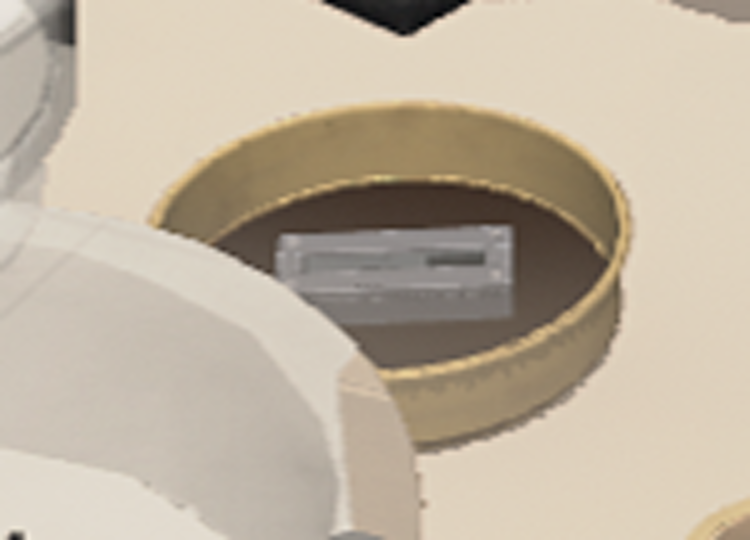

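In the side crop the cassette lies flat in the pan, window up, with the dark weight at the robot-side end at (455,258). The top crop shows it near the pan's middle at about (335,305). I'm handing it in.

```bash
python3 - <<'E'
from h import *
print(ticket.finish_job())
E
```

```text
the job is handed in; nothing more can be done
None
```

The weight was loose, so I laid the cassette in the round brass reject pan and handed the job in at about 16 s.

**What I did:** I gripped the cassette across its width with 60 N and lifted it about 180 mm. I tilted it end-down by about 32° for over a second, then brought it level gently. I set it down on contact in the pan, let go and moved the arm clear.

**Evidence that the weight slid:**
- **While tilted:** the top view showed the window clear from its high end to about mid-length, where a centred weight would have blocked it. The edge of the dark area was about 10 mm off where a full slide should put it; I did not resolve that.
- **After levelling:** the wrist torque about the width axis had changed by about +0.037 Nm. A full slide should give 0.043 Nm, and the noise was about ±0.01 Nm.
- **In the pan:** the side picture shows the dark weight at the robot-side end of the window. The top picture alone could not show this, because the whole window looked dark against the dark pan. The network did not find the weight in any picture I searched.

**Final position:** the cassette lies flat, window up, with its centre at about (534, 283) mm. The pan's centre measured about (533, 283) mm. The lid measured 31.8 mm above the bench, close to the 33 mm expected, and the gripper was well clear.

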